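# Snap the circuit board into its mounting base

## Robot

A 6-joint arm with a two-finger parallel gripper is mounted at the origin on the work surface. World frame = base frame: x ahead of the robot, y to its left, z up, the work surface at z = 0. Lengths are in m, angles in rad, forces in N, time in s.
With the tool pointing down it reaches from about 0.25 to 0.775 m from the base axis. Payload 4 kg.
Tool frame: the origin (TCP) lies on the centre line of the jaws, within the pads' length; the fingertips stand 17 mm ahead of it and the grasp point (between the pads) lies 2 mm behind it; z points along the fingers, y is the line along which they close (so a half turn about z gives the same grasp; the last joint's range is limited). The gripper opens to 94 mm and grips with 3 to 60 N. Pads are 16 mm wide; open, the fingers measure 119 mm over their backs; the gripper's body (75 mm by 177 mm) begins 78 mm behind the grasp point.
Start: joints at [-1.362, 0.087, 1.371, -0, 1.684, -0.103], TCP at [0.169, -0.523, 0.223] pointing down, gripper open.
Joint ranges: [-3.1, 3.1], [-0.76, 2.03], [0.27, 2.55], [-1.08, 4.22], [0.17, 2.65], [-2.57, 2.57]. Speed limits (rad/s): [2.79, 2.79, 3.14, 3.14, 3.14, 3.14].

## Interface

Orientations are given as [roll, pitch, yaw] about the fixed x, y, z axes, in that order (R = Rz(yaw) Ry(pitch) Rx(roll)).
In Python, from bench import robot gives the robot as it stands.
- The arm moves only by the tool servo_tool, never from a script. Its argument "plan" is a list of rows, each a list of 7 numbers: the shift along the tool's x, y, z normalised to -1 to 1, where 1 is 0.1 m, then the turn, a rotation vector about the tool's x, y, z normalised to -1 to 1, where 1 is pi/2 rad, then the finger opening in mm, from 0 to 94. In form: [[x, y, z, ax, ay, az, gripper], ...]. A call has 1 to 12 rows; each row is the pose to reach, as a shift and turn from the pose commanded when the call began, along the tool's axes at that moment; what a row does not reach only later rows make up. A row lasts 1/12 s, in which the tool goes at most 41.7 mm and 7.16 degrees, less where a joint would pass 70% of its speed; a pose out of reach is approached as far as the arm can. A call with a number of a shift or a turn outside -1 to 1 is refused whole. A call with a gripper value outside its range is refused whole. The fingers move at their own pace and stop on an object; the grip force is fixed at half the most. Time passes only in rows, so rows that repeat a pose let the fingers close. It gives the time, the measured TCP pose, the force, the opening and the grip force at its end, in the units of the state.
- robot.get_obs(): the state, without advancing time (a new reading comes with each control period).
- robot.snapshot(name): name is "side" or "top" or "wrist"; returns the picture (400x640x3 uint8, red, green, blue); there is no depth.
- robot.camera_params(name): a dict with "camera_matrix" (3x3 intrinsics, pixels), "rvec" (rotation vector, rad) and "tvec" (3), from world to camera coordinates, as OpenCV has them; the wrist camera has in their place "tool_from_camera" (4x4, takes a point from camera to tool coordinates, whose origin is the TCP and whose axes are the flange's). Camera axes: x right, y down, z forward; pixel columns grow to the right and rows downward; lengths in m; the calibration is good to about 2 mm. A picture is of the moment at which its call begins: read the wrist's pose just before it. camera_params takes no time and is no camera call.
- robot.close_job(): hands the job in; it is judged then, once.
Trained networks look in the newest picture that a camera, given by its name, has taken for a name from the list of things; names that differ only in an ending like _2 or _b are one class to them, and where a whole thing is asked for, a point or a joint stands for the part that bears it (a point fixed in the world has none). Each returns a list of dicts, best first, with "conf" (0 to 1); they miss things now and then, are a little off and sometimes report something else, mostly with a low value. They report only what shows in the picture. A call takes as long as a camera call. They do not tell look-alikes from the thing itself.
- robot.find_in(thing, camera): "extent" ([centre column, centre row, width, height] in pixels, round what is visible of it).
The state is a dict: "time": time; "joint_positions": joint angles; "qvel": joint speeds; "joint_torque": joint torques, N m; "tool_pos": TCP position; "ee_rot": TCP orientation; "wrist_force": force on the tool from outside, world axes, zero at the start; "wrist_torque": the same for the moment, N m; "width": finger opening in m; "finger_force": force on a finger pad.
Only numpy, scipy, OpenCV 4.12 (cv2) and the standard library are available. Lean on these libraries where they do the work, as an engineer would, in place of code of your own. Each camera call takes 0.05 s, during which the arm holds its last target. There are 200 camera calls.

## Task

The circuit board lies loosely in its mounting base. Push it along the base until the open C clip on its front edge is fully on the steel rod, then press its free tail end down until both barbed posts have clicked through their holes and the board lies flat on its supports. Leave the other things on the desk where they are.

Things in the scene. Friction and masses are not known exactly. Their poses are not given: they have to be found in the camera images.
- base: mounting base fixed to the desk: aluminium plate 143 x 134 x 6 mm (x -68 to +75 mm, y +-67 mm). Origin on the desk surface (z = 0); x: the way the board is slid, towards the rod; z up. It carries a grey slide track along x (24 mm wide, top z 12.5 mm), two grey side guides (x -20 to +25 mm, inner faces y +-57 mm, top z 40 mm), a rod and two barbed posts; its -x end is open
- rod (a point): middle, on the axis, of the steel rod (8 mm thick, along the base's y, 96 mm long between orange brackets) at the far end of the base: base (60, 0, 21.5) mm
- post_left (a point): left (+y) barbed post, base (-46, 40, 20) mm: top centre of its white support collar (19 mm across), on which the board's underside is to rest. Above it stands a tip 14.5 mm high with two orange sprung barbs, whose flat undersides are 4.2 mm above the collar; sprung out they span 16 mm along y, 7 mm near the tip
- post_right (a point): right (-y) barbed post, the same, base (-46, -40, 20) mm
- board: loose green circuit board 135 (x) x 110 (y) x 3 mm, about 190 g; origin: centre of the laminate's underside, z to the component side. An open black C clip on its front (+x) edge; finned heat sink (x +16 to +56 mm, up to z 26 mm) and parts at the front half; tail (x below -37 mm) bare on top. Seated, it lies level with its origin at base (-15.5, 0, 20) mm
- clip (a point): where the rod's axis lies when the rod is at the bottom of the C clip: board (75.5, 0, 1.5) mm. The C is 30 mm wide along y, opens to +x, gap 13 mm high, lips reaching 6 to 8 mm past this point. At the start the clip lies on the slide track, this point 22 to 34 mm short of the rod
- hole_left (a point): centre, at the underside, of the board's left square hole (12 x 12 mm, brass rim): board (-30.5, 40, 0) mm
- hole_right (a point): the same for the right hole: board (-30.5, -40, 0) mm
- near_edge (a point): middle of the bare tail edge (3 mm thick, 110 mm long), where the board can be pushed: board (-67.5, 0, 1.5) mm. At the start the tail rides on the post tips, sloping up about 10 degrees, this edge about 45 to 49 mm above the desk. About 1 N slides the board until the clip bottoms on the rod (this point then at base x -83 mm); the holes then lie over the posts and the tail drops onto the barbs
- press_left (a point): point on the bare top of the tail, behind the left hole, where it can be pressed: board (-50, 40, 3) mm. Seated it is 23 mm above the desk, at base (-65.5, 40, 23) mm. Once the holes are over the posts it stands at about 32 mm; a post clicks through after some 4 mm of travel at about 7 to 11 N, then the force drops; pressing on to 23 to 24 mm seats it
- press_right (a point): the same behind the right hole: board (-50, -40, 3) mm, seated at base (-65.5, -40, 23) mm
- barb_left_out (a joint): how far the outer barb of the left post is squeezed in, m: 0 sprung out, 0.0045 fully in (spring 1500 N/m; about 0.002 to 0.003 while the board passes)
- barb_left_in (a joint): how far the inner barb of the left post is squeezed in, m: 0 sprung out, 0.0045 fully in (spring 1500 N/m; about 0.002 to 0.003 while the board passes)
- barb_right_out (a joint): how far the outer barb of the right post is squeezed in, m: 0 sprung out, 0.0045 fully in (spring 1500 N/m; about 0.002 to 0.003 while the board passes)
- barb_right_in (a joint): how far the inner barb of the right post is squeezed in, m: 0 sprung out, 0.0045 fully in (spring 1500 N/m; about 0.002 to 0.003 while the board passes)
- square: aluminium measuring square lying flat, 160 x 28 mm blade and a 90 mm leg, 5 mm thick, origin under the middle of the blade; a bystander
- tape_roll: black tape roll 100 mm across on a steel spindle 83 mm tall, origin under its centre; a bystander
- paperweight: glass dome paperweight, 76 mm across, 46 mm tall, origin under its centre; a bystander
- marker_cap: green marker cap standing upright, 20 mm across, 52 mm tall, origin under its centre; a bystander
Things that resemble listed ones, but are neither listed nor needed, are in the scene too. What is meant by the board is not blue, and is the larger of those in its own colour.

How it is judged:
By the outcome, as a careful person would: the job done as asked, in the order asked, and still so for the second after the job is handed in, with the robot touching nothing.
It also fails if it takes over 45 s, if anything falls off the work surface, if the arm or the gripper's body presses on something with over 40 N, if the wrist force passes 120 N, or if a joint passes its speed limit or range.

## Working session

There is one attempt and no reset: what is moved stays moved. The work goes in short steps, Python scripts to look and compute and a tool call to move; the robot and the scene stay as the last step left them, time stands still between calls to the robot, and variables do not carry over. Pictures are saved under pics/ and viewed, at most 10 in all, crops included, and the job is handed in when it is done.

Besides the shell and the picture viewer there is one more tool, called after "Call:" as name(argument=value, ...), one argument or row to a line, values as JSON. servo_tool: Moves the arm, as the interface text tells. Scaled input: -1 to 1 covers 0.1 m each way for a shift and pi/2 rad each way for a turn. Its arguments: {"type":"object","properties":{"plan":{"type":"array","items":{"type":"array","items":{"type":"number"}}}},"required":["plan"]}

```bash
mkdir -p pics; cat > h.py <<'E'
import numpy as np, cv2
from scipy.spatial.transform import Rotation as R
from bench import robot
def cam(n):
    p=robot.camera_params(n); K=np.array(p["camera_matrix"],float)
    if n!="wrist":
        Rm=cv2.Rodrigues(np.array(p["rvec"],float))[0]; return K,Rm,np.array(p["tvec"],float).ravel()
    o=robot.get_obs(); T=np.eye(4); T[:3,:3]=R.from_euler('xyz',o["ee_rot"]).as_matrix(); T[:3,3]=o["tool_pos"]
    W=np.linalg.inv(T@np.array(p["tool_from_camera"])); return K,W[:3,:3],W[:3,3]
def pix(n,uv,z):
    K,Rm,t=cam(n); d=Rm.T@np.linalg.inv(K)@np.array([uv[0],uv[1],1.]); c=-Rm.T@t
    return c+d*(z-c[2])/d[2]
def proj(n,P):
    K,Rm,t=cam(n); q=(K@(Rm@np.atleast_2d(P).T+t[:,None])).T; return q[:,:2]/q[:,2:]
def save(n,f,box=None,s=1):
    im=robot.snapshot(n)[:,:,::-1]
    if box: im=im[box[1]:box[3],box[0]:box[2]]
    if s!=1: im=cv2.resize(im,None,fx=s,fy=s,interpolation=cv2.INTER_CUBIC)
    cv2.imwrite(f"pics/{f}.png",im)
E
python3 - <<'E'
from h import *
save("top","top1");save("side","side1")
for n in ["top","side"]:
    for th in ["board","base","rod","post_left","hole_left","tape_roll","paperweight"]:
        print(n,th,[(np.round(d["extent"]).astype(int).tolist(),round(d["conf"],2)) for d in robot.find_in(th,n)][:4])
o=robot.get_obs();print(o["tool_pos"],o["ee_rot"],o["time"])
for n in ["top","side"]:
  K,Rm,t=cam(n);print(n,-Rm.T@t,K[0])
E
```

```text
top board [([310, 203, 52, 49], 0.77), ([373, 200, 32, 26], 0.65), ([330, 268, 54, 57], 0.63)]
top base [([315, 192, 52, 55], 0.76)]
top rod [([315, 192, 48, 50], 0.8), ([233, 218, 24, 18], 0.35), ([216, 154, 37, 33], 0.16)]
top post_left [([315, 192, 51, 55], 0.82)]
top hole_left [([372, 200, 32, 28], 0.88), ([327, 269, 52, 55], 0.88), ([307, 203, 46, 45], 0.68)]
top tape_roll [([217, 153, 35, 32], 0.93)]
top paperweight [([236, 216, 22, 22], 0.75)]
side board [([345, 262, 35, 40], 0.74), ([250, 217, 69, 57], 0.67)]
side base [([347, 200, 63, 54], 0.94), ([333, 188, 64, 50], 0.62)]
side rod [([348, 200, 66, 53], 0.6)]
side post_left [([347, 199, 70, 58], 0.85)]
side hole_left [([334, 187, 64, 41], 0.92), ([252, 217, 70, 52], 0.8), ([344, 262, 35, 41], 0.63)]
side tape_roll [([377, 116, 34, 32], 0.95)]
side paperweight [([312, 137, 29, 23], 0.7), ([333, 190, 66, 47], 0.19)]
[ 0.16871337 -0.52350457  0.2225477 ] [3.14142934e+00 2.03788420e-05 3.11797324e-01] 0.8
top [0.39755781 0.04071318 1.14667514] [369.58810292   0.         324.24505365]
side [ 0.48293433 -0.68702773  0.87130791] [461.91570817   0.         323.26381428]
```

View pics/top1.png

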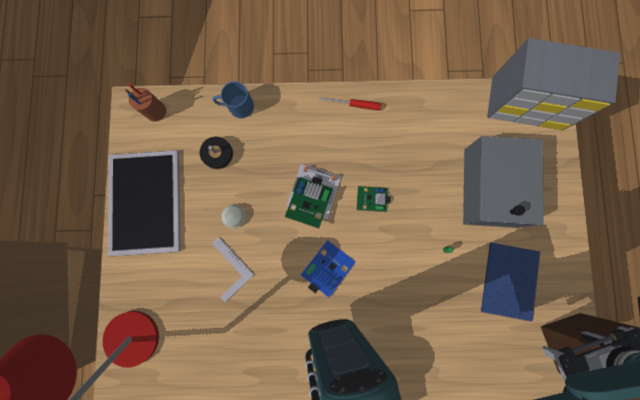

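View pics/side1.png

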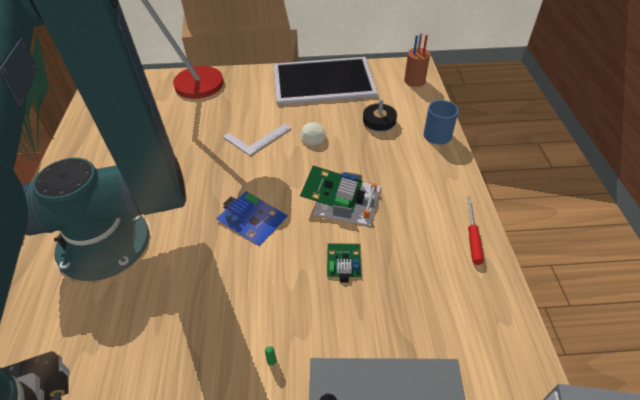

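```bash
python3 - <<'E'
from h import *
a=robot.snapshot("top")[150:240,270:360,::-1];b=robot.snapshot("side")[155:235,290:390,::-1]
a=cv2.resize(a,(400,400),interpolation=2);b=cv2.resize(b,(400,320),interpolation=2)
c=np.zeros((400,800,3),np.uint8);c[:,:400]=a;c[:320,400:]=b
cv2.imwrite("pics/z1.png",c)
print(pix("top",(315,192),.02),pix("side",(347,200),.02))
p=robot.camera_params("wrist");print(p)
E
```

```text
[0.58108701 0.08221355 0.02      ] [0.58291407 0.07353998 0.02      ]
{'camera_matrix': array([[327.98636951,   0.        , 318.98710955],
       [  0.        , 327.98636951, 195.43384124],
       [  0.        ,   0.        ,   1.        ]]), 'tool_from_camera': array([[ 6.98089036e-04, -9.70650839e-01, -2.40492124e-01,
         7.01295214e-02],
       [ 9.99999728e-01,  6.20475516e-04,  3.98448666e-04,
         6.51453379e-04],
       [-2.37535058e-04, -2.40492336e-01,  9.70651008e-01,
        -1.62157490e-01],
       [ 0.00000000e+00,  0.00000000e+00,  0.00000000e+00,
         1.00000000e+00]])}
```

View pics/z1.png

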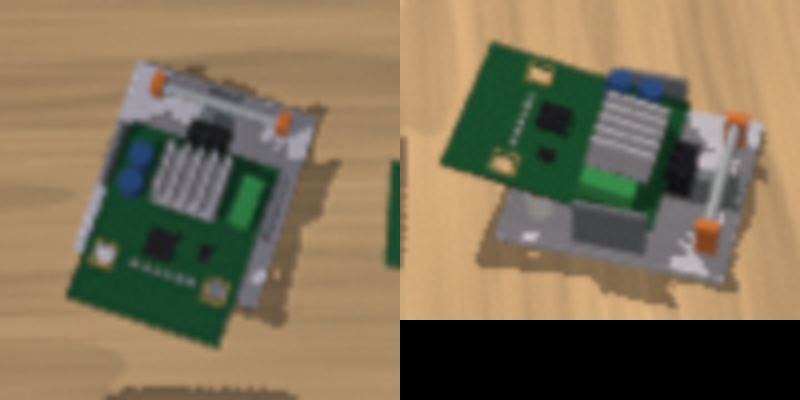

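```bash
python3 - <<'E'
from h import *
f=lambda u,v:(u/4.444+270,v/4.444+150)
g=lambda u,v:(u/4+290-100,v/4+155)
l,r=pix("top",f(158,83),.026),pix("top",f(283,123),.026)
tl,tr=pix("top",f(68,297),.047),pix("top",f(219,348),.047)
hl,hr=pix("top",f(104,252),.04),pix("top",f(214,290),.04)
sl,sr=pix("side",g(737,122),.026),pix("side",g(707,237),.026)
stl,st=pix("side",g(492,42),.047),pix("side",g(442,163),.047)
for n,a,b in [("rod",l,r),("rodS",sl,sr),("tail",tl,tr),("tailS",stl,st),("hole",hl,hr)]:
    d=a-b;print(n,(a+b)/2,np.linalg.norm(d),np.degrees(np.arctan2(-d[0],d[1])))
E
```

```text
rod [0.63878256 0.0670154  0.026     ] 0.09160994975145334 -19.159873673488296
rodS [0.64025373 0.06540314 0.026     ] 0.0981568732045738 -18.60359171795004
tail [0.48511029 0.12052345 0.047     ] 0.1074001612865634 -19.642389589189545
tailS [0.48676606 0.12360311 0.047     ] 0.10927167670053428 -19.08572278526998
hole [0.52045542 0.11013198 0.04      ] 0.07923986639639008 -20.139280659841898
```

Call:
servo_tool(
  plan=[
    [1, -1, 0, 0, 0, 0.41, 68],
    [1, -1, 0, 0, 0, 0.41, 68],
    [1, -1, 0, 0, 0, 0.41, 68],
    [1, -1, 0, 0, 0, 0.41, 68],
    [1, -1, 0, 0, 0, 0.41, 68],
    [1, -1, 0, 0, 0, 0.41, 68],
    [1, -1, 0, 0, 0, 0.41, 68],
  ],
)

```text
time: 1.48
tool_pos: [0.2333, -0.3976, 0.2227]
ee_rot: [3.141, -0.0, -0.33]
wrist_force: [-0.2, 0.5, 0.4]
width: 0.0682
finger_force: 0.0
```

Call:
servo_tool(
  plan=[
    [0.1, -0.4, 0, 0, 0, 0, 68],
    [0.1, -0.8, 0, 0, 0, 0, 68],
    [0.1, -1, 0, 0, 0, 0, 68],
  ],
)

```text
time: 1.73
tool_pos: [0.2758, -0.3045, 0.2224]
ee_rot: [-3.14, 0.0, -0.33]
wrist_force: [-0.8, -0.3, -0.9]
width: 0.068
finger_force: 0.0
```

Call:
servo_tool(
  plan=[
    [0.1, -0.4, 0, 0, 0, 0, 68],
    [0.1, -0.8, 0, 0, 0, 0, 68],
    [0.1, -1, 0, 0, 0, 0, 68],
  ],
)

```text
time: 1.98
tool_pos: [0.3181, -0.2128, 0.2226]
ee_rot: [-3.14, -0.0, -0.328]
wrist_force: [0.2, -0.2, 0.2]
width: 0.068
finger_force: 0.0
```

Call:
servo_tool(
  plan=[
    [0.1, -0.4, 0, 0, 0, 0, 68],
    [0.1, -0.8, 0, 0, 0, 0, 68],
    [0.1, -1, 0, 0, 0, 0, 68],
  ],
)

```text
time: 2.23
tool_pos: [0.3604, -0.1215, 0.2226]
ee_rot: [-3.14, -0.0, -0.328]
wrist_force: [-0.3, -0.4, -0.3]
width: 0.0679
finger_force: 0.0
```

Call:
servo_tool(
  plan=[
    [0.1, -0.4, 0, 0, 0, 0, 68],
    [0.1, -0.8, 0, 0, 0, 0, 68],
    [0.1, -1, 0, 0, 0, 0, 68],
  ],
)

```text
time: 2.48
tool_pos: [0.4026, -0.03, 0.2224]
ee_rot: [-3.14, 0.0, -0.328]
wrist_force: [0.1, -0.5, 0.5]
width: 0.0679
finger_force: 0.0
```

Call:
servo_tool(
  plan=[
    [0.1, -0.4, 0.2, 0, 0, 0, 68],
    [0.1, -0.8, 0.4, 0, 0, 0, 68],
    [0.1, -1, 0.6, 0, 0, 0, 68],
    [0.1, -1, 0.6, 0, 0, 0, 68],
  ],
)

```text
time: 2.82
tool_pos: [0.4421, 0.0619, 0.1573]
ee_rot: [3.14, 0.009, -0.325]
wrist_force: [-1.6, 0.0, -1.7]
width: 0.0679
finger_force: 0.0
```

Call:
servo_tool(
  plan=[
    [0, -0.4, 0.2, 0, 0, 0, 68],
    [0, -0.7, 0.4, 0, 0, 0, 68],
    [0, -0.7, 0.4, 0, 0, 0, 68],
    [0, -0.7, 0.4, 0, 0, 0, 68],
    [0, -0.7, 0.4, 0, 0, 0, 68],
  ],
)

```text
time: 3.23
tool_pos: [0.4669, 0.1236, 0.123]
ee_rot: [3.141, -0.001, -0.332]
wrist_force: [0.4, 0.1, 0.4]
width: 0.0676
finger_force: 0.0
```

```bash
python3 - <<'E'
from h import *
save("wrist","w1")
for th in ["hole_left","post_left","rod","board"]:
    print(th,[(np.round(d["extent"],1).tolist(),round(d["conf"],2)) for d in robot.find_in(th,"wrist")][:4])
o=robot.get_obs();print(o["tool_pos"],o["ee_rot"])
# predicted base points
c,s=np.cos(-.332),np.sin(-.332)
B=np.array([[c,-s,0],[s,c,0],[0,0,1]]);O=np.array([.583,.086,0])
P=np.array([[60,48,21.5],[60,-48,21.5],[-104,55,47],[-104,-55,47]])/1e3
print(proj("wrist",P@B.T+O))
E
```

```text
hole_left [([438.2, 285.4, 156.2, 164.9], 0.84), ([308.7, 96.0, 157.6, 188.9], 0.83), ([547.0, 32.2, 131.9, 64.1], 0.74)]
post_left [([311.2, 69.6, 183.1, 132.6], 0.6)]
rod [([310.1, 67.1, 183.9, 134.2], 0.64)]
board [([310.1, 95.1, 153.6, 188.0], 0.84), ([546.4, 32.8, 133.6, 65.5], 0.61), ([439.8, 286.4, 161.0, 168.2], 0.61)]
[0.46694695 0.12384551 0.12369769] [-3.14085383e+00 -2.13053044e-03 -3.33721137e-01]
[[247.21388709 -49.26145705]
 [383.9916962  -49.4472681 ]
 [242.23641112 186.84285933]
 [389.79255046 186.70741254]]
```

View pics/w1.png

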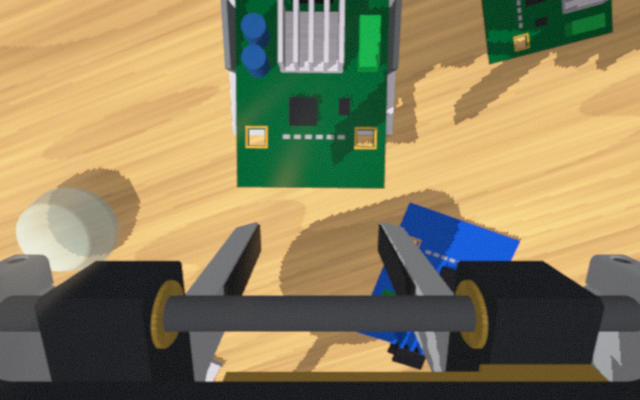

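Call:
servo_tool(
  plan=[
    [0, -0.06, 0.3, 0, 0, 0, 68],
    [0, -0.06, 0.6, 0, 0, 0, 68],
    [0, -0.06, 0.86, 0, 0, 0, 68],
    [0, -0.06, 0.86, 0, 0, 0, 68],
    [0, -0.06, 0.86, 0, 0, 0, 68],
  ],
)

```text
time: 3.9
tool_pos: [0.4673, 0.1299, 0.0358]
ee_rot: [3.14, 0.002, -0.333]
wrist_force: [0.5, 0.8, 0.6]
width: 0.0679
finger_force: 0.0
```

Call:
servo_tool(
  plan=[
    [0.03, 0, 0, 0, 0, 0, 68],
    [0.06, 0, 0, 0, 0, 0, 68],
    [0.09, 0, 0, 0, 0, 0, 68],
    [0.12, 0, 0, 0, 0, 0, 68],
    [0.15, 0, 0, 0, 0, 0, 68],
    [0.18, 0, 0, 0, 0, 0, 68],
    [0.2, 0, 0, 0, 0, 0, 68],
    [0.2, 0, 0, 0, 0, 0, 68],
  ],
)

```text
time: 4.57
tool_pos: [0.4878, 0.1238, 0.0365]
ee_rot: [3.142, -0.001, -0.332]
wrist_force: [-0.2, 0.7, -0.4]
width: 0.068
finger_force: 0.0
```

```bash
python3 - <<'E'
from h import *
save("wrist","w2")
E
```

```text
(no output)
```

View pics/w2.png

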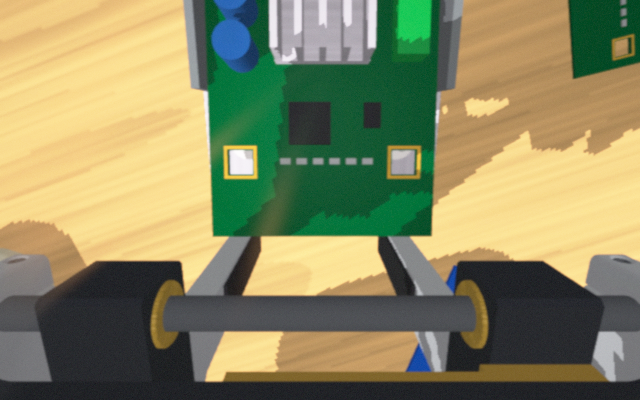

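Call:
servo_tool(
  plan=[
    [0.02, 0, 0, 0, 0, 0, 68],
    [0.04, 0, 0, 0, 0, 0, 68],
    [0.06, 0, 0, 0, 0, 0, 68],
    [0.07, 0, 0, 0, 0, 0, 68],
    [0.07, 0, 0, 0, 0, 0, 68],
  ],
)

```text
time: 5.03
tool_pos: [0.4943, 0.1216, 0.0365]
ee_rot: [3.142, -0.001, -0.332]
wrist_force: [0.3, -0.2, -0.0]
width: 0.0677
finger_force: 0.0
```

```bash
python3 - <<'E'
from h import *
save("wrist","w3"); print(robot.get_obs()["wrist_force"])
im=cv2.imread("pics/w3.png");h=cv2.cvtColor(im,cv2.COLOR_BGR2HSV)
for f in ["w2","w3"]:
    h=cv2.cvtColor(cv2.imread(f"pics/{f}.png"),cv2.COLOR_BGR2HSV)
    for c in (275,300,340,365): # green bottom row
        g=(h[:,c,0]>55)&(h[:,c,0]<90)&(h[:,c,1]>120); print(f,c,np.where(g)[0].max())
E
```

```text
[-0.1434553  -0.86939656  0.12761129]
w2 275 183
w2 300 234
w2 340 234
w2 365 234
w3 275 193
w3 300 228
w3 340 228
w3 365 228
```

Call:
servo_tool(
  plan=[
    [0.01, 0, 0, 0, 0, 0, 68],
    [0.02, 0, 0, 0, 0, 0, 68],
    [0.03, 0, 0, 0, 0, 0, 68],
    [0.03, 0, 0, 0, 0, 0, 68],
  ],
)

```text
time: 5.42
tool_pos: [0.4965, 0.1209, 0.0364]
ee_rot: [-3.142, 0.001, -0.332]
wrist_force: [-1.6, 0.3, 1.9]
width: 0.0679
finger_force: 1.1
```

Call:
servo_tool(
  plan=[
    [0.01, 0, 0, 0, 0, 0, 68],
    [0.02, 0, 0, 0, 0, 0, 68],
    [0.02, 0, 0, 0, 0, 0, 68],
  ],
)

```text
time: 5.67
tool_pos: [0.4967, 0.1208, 0.0362]
ee_rot: [3.141, 0.005, -0.332]
wrist_force: [-6.9, 2.6, 5.0]
width: 0.0682
finger_force: 3.5
```

```bash
python3 - <<'E'
from h import *
save("wrist","w4"); print(robot.get_obs()["wrist_force"])
save("side","s4",(300,165,390,225),8)
E
```

```text
[-6.86345212  2.40574117  3.053667  ]
```

View pics/w4.png

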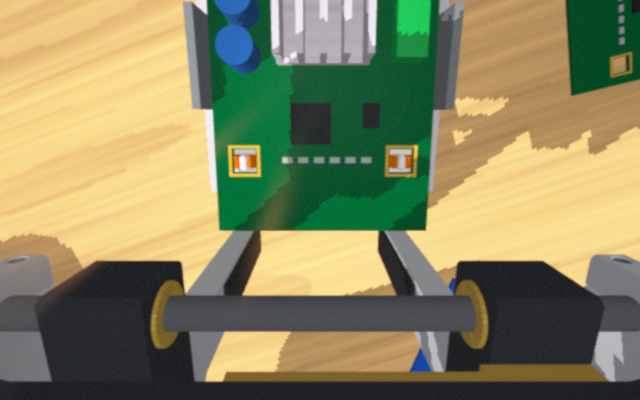

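Call:
servo_tool(
  plan=[
    [-0.04, 0, 0, 0, 0, 0, 68],
    [-0.08, 0, 0, 0, 0, 0, 68],
    [-0.08, 0, 0, 0, 0, 0, 68],
    [-0.08, 0, -0.2, 0, 0, 0, 68],
    [-0.08, 0, -0.35, 0, 0, 0, 68],
    [-0.08, 0, -0.35, 0, 0, 0, 68],
    [-0.08, 0, -0.35, 0, 0, 0, 68],
  ],
)

```text
time: 6.35
tool_pos: [0.4922, 0.1226, 0.0724]
ee_rot: [-3.141, -0.003, -0.332]
wrist_force: [0.1, 0.2, -0.4]
width: 0.068
finger_force: 0.0
```

Call:
servo_tool(
  plan=[
    [0.15, 0, 0, 0, 0, 0, 68],
    [0.3, 0, 0, 0, 0, 0, 68],
    [0.3, 0, 0, 0, 0, 0, 68],
    [0.3, 0, 0, 0, 0, 0, 68],
  ],
)

```text
time: 6.68
tool_pos: [0.5188, 0.1126, 0.0701]
ee_rot: [3.141, 0.002, -0.333]
wrist_force: [-1.4, 0.2, 0.7]
width: 0.068
finger_force: 0.0
```

```bash
python3 - <<'E'
from h import *
save("wrist","w5")
E
```

```text
(no output)
```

View pics/w5.png

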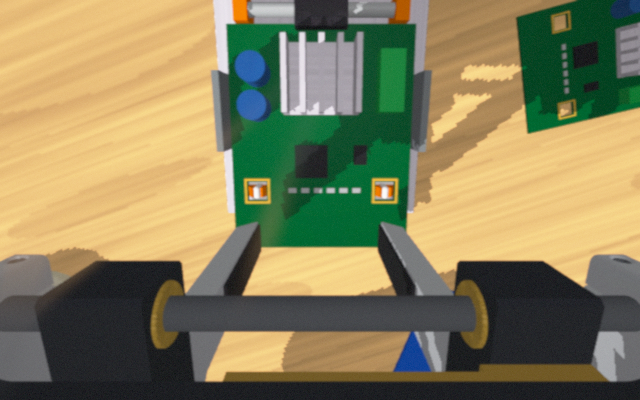

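Call:
servo_tool(
  plan=[
    [0, 0, 0.1, 0, 0, 0, 68],
    [0, 0, 0.18, 0, 0, 0, 68],
    [0, 0, 0.2, 0, 0, 0, 68],
    [0, 0, 0.22, 0, 0, 0, 68],
    [0, 0, 0.23, 0, 0, 0, 68],
    [0, 0, 0.23, 0, 0, 0, 68],
  ],
)

```text
time: 7.23
tool_pos: [0.5184, 0.1133, 0.0488]
ee_rot: [3.141, 0.002, -0.332]
wrist_force: [-2.2, 0.9, 3.2]
width: 0.0684
finger_force: 2.1
```

Call:
servo_tool(
  plan=[
    [0, 0, 0.01, 0, 0, 0, 68],
    [0, 0, 0.02, 0, 0, 0, 68],
    [0, 0, 0.03, 0, 0, 0, 68],
    [0, 0, 0.03, 0, 0, 0, 68],
  ],
)

```text
time: 7.57
tool_pos: [0.5184, 0.1134, 0.047]
ee_rot: [3.142, 0.002, -0.332]
wrist_force: [-5.4, 0.7, 9.8]
width: 0.0682
finger_force: 4.8
```

Call:
servo_tool(
  plan=[
    [0, 0, 0.01, 0, 0, 0, 68],
    [0, 0, 0.02, 0, 0, 0, 68],
    [0, 0, 0.03, 0, 0, 0, 68],
    [0, 0, 0.03, 0, 0, 0, 68],
  ],
)

```text
time: 7.9
tool_pos: [0.5185, 0.1136, 0.0464]
ee_rot: [-3.141, 0.001, -0.332]
wrist_force: [-9.4, 0.5, 20.5]
width: 0.0681
finger_force: 10.1
```

Call:
servo_tool(
  plan=[
    [0, 0, 0.01, 0, 0, 0, 68],
    [0, 0, 0.02, 0, 0, 0, 68],
    [0, 0, 0.02, 0, 0, 0, 68],
  ],
)

```text
time: 8.15
tool_pos: [0.5193, 0.113, 0.0405]
ee_rot: [-3.142, -0.001, -0.332]
wrist_force: [-0.2, -0.5, 0.5]
width: 0.068
finger_force: 0.0
```

Call:
servo_tool(
  plan=[
    [0, 0, 0.01, 0, 0, 0, 68],
    [0, 0, 0.02, 0, 0, 0, 68],
    [0, 0, 0.02, 0, 0, 0, 68],
  ],
)

```text
time: 8.4
tool_pos: [0.5193, 0.113, 0.0398]
ee_rot: [3.141, 0.0, -0.332]
wrist_force: [-4.3, -0.2, 10.7]
width: 0.0682
finger_force: 5.2
```

Call:
servo_tool(
  plan=[
    [0, 0, -0.1, 0, 0, 0, 68],
    [0, 0, -0.4, 0, 0, 0, 68],
    [0, 0, -0.8, 0, 0, 0, 68],
    [0, 0, -0.8, 0, 0, 0, 68],
    [0, 0, -0.8, 0, 0, 0, 68],
  ],
)

```text
time: 8.82
tool_pos: [0.5214, 0.1131, 0.1214]
ee_rot: [-3.139, -0.006, -0.332]
wrist_force: [-0.4, 0.0, -0.4]
width: 0.068
finger_force: 0.0
```

```bash
python3 - <<'E'
from h import *
w=robot.snapshot("wrist")[:,:,::-1][40:240,200:430]; s=robot.snapshot("side")[:,:,::-1][160:235,300:390]
c=np.zeros((400,800,3),np.uint8);c[:,:]=0
c[:348,:400]=cv2.resize(w,(400,348),interpolation=2);c[:333,400:]=cv2.resize(s,(400,333),interpolation=2)
cv2.imwrite("pics/fin.png",c)
E
```

```text
(no output)
```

View pics/fin.png

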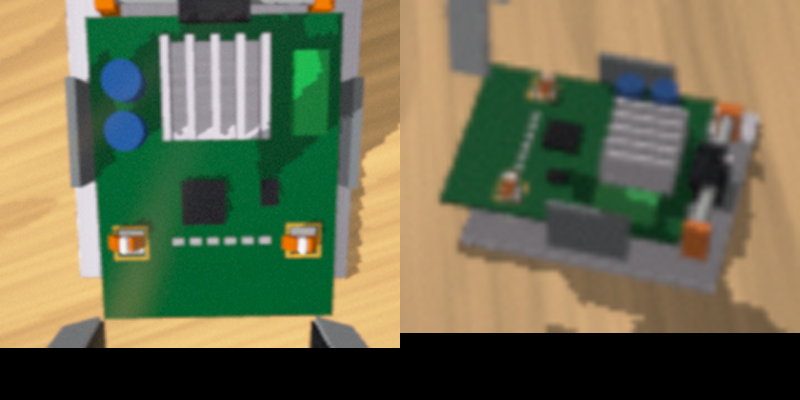

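```bash
python3 -c "
from bench import robot
print(robot.close_job())"
```

```text
the job is handed in; nothing more can be done
None
```

The job is handed in: the clip is fully on the rod, both posts clicked through their holes, and the board sits at its seated height (about 23 mm at the tail). The last picture shows the barbs sprung out above both holes. The arm is clear, and it finished at about 9 s.

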